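Dock the draining tray past its spring catch

ROBOT

A 7-joint arm with a two-finger parallel gripper is mounted at the origin on the work surface. World frame = base frame: x ahead of the robot, y to its left, z up, the work surface at z = 0. Lengths are in m, angles in rad, forces in N, time in s.
With the tool pointing down it reaches from about 0.4 to 0.85 m from the base axis. Payload 4.5 kg.
Tool frame: the origin (TCP) lies at the very end of the fingers, on their centre line; the grasp point (between the pads) lies 19 mm behind it; z points along the fingers, y is the line along which they close (so a half turn about z gives the same grasp; the last joint's range is limited). The gripper opens to 88 mm and grips with 3 to 60 N. Pads are 18 mm wide; open, the fingers measure 123 mm over their backs; the gripper's body (75 mm by 187 mm) begins 45 mm behind the grasp point.
Start: joints at [1.153, 0.689, -0.195, 1.565, 0.157, 0.902, -0.215], TCP at [0.273, -0.562, 0.239] pointing down, gripper open.
Joint ranges: [-3.01, 3.01], [-0.46, 2.08], [-1.47, 1.51], [0.13, 2.56], [-1, 4.14], [0.04, 2.09], [-2.66, 2.66]. Speed limits (rad/s): [2.57, 2.57, 3.14, 3.14, 3.14, 3.14, 3.14].

INTERFACE

Orientations are given as [roll, pitch, yaw] about the fixed x, y, z axes, in that order (R = Rz(yaw) Ry(pitch) Rx(roll)).
In Python, from bench import arm gives the robot as it stands. The module is installed in compiled form; this text tells all that it offers.
- The arm moves only by the tool move_arm, never from a script. Its argument "steps" is a list of rows, each a list of 5 numbers: the shift along the tool's x, y, z normalised to -1 to 1, where 1 is 500 mm, then the turn about the tool's z normalised to -1 to 1, where 1 is 30 degrees, then the closure, from 0 (fully open) to 1 (shut). A call has exactly 8 rows; each row shifts and turns the commanded pose from where the row before left it, along the tool's axes as they then stand; what a row does not reach is not made up. A row lasts 1/10 s, in which the tool goes at most 50 mm and 8.59 degrees, less where a joint would pass 70% of its speed; a pose out of reach is approached as far as the arm can. A call with a number of a shift or a turn outside -1 to 1 is refused whole. A call with a gripper value outside its range is refused whole. The fingers move at their own pace and stop on an object; "force" is the grip in N (left out, the last holds). Time passes only in rows, so rows that do not move let the fingers close, or fill a call up. It gives the time, the measured TCP pose, the force, the opening and the grip force at its end, in the units of the state.
- arm.get_obs(): the state, without advancing time (a new reading comes with each control period).
- arm.capture(name): name is "scene" or "top"; returns a dict with "frame" (400x640x3 uint8, red, green, blue), "fx", "fy", "cx", "cy" (pixels), "T" (4x4, takes a point from camera to world coordinates). Camera axes: x right, y down, z forward; pixel columns grow to the right and rows downward; lengths in m; the calibration is good to about 2 mm. A picture is of the moment at which its call begins. There is no depth.
- arm.hand_in(): hands the job in; it is judged then, once.
The state is a dict: "time": time; "q": joint angles; "dq": joint speeds; "effort": joint torques, N m; "ee_pos": TCP position; "tool_rot": TCP orientation; "ft_force": force on the tool from outside, world axes, zero at the start; "torque": the same for the moment, N m; "gripper_width": opening from 0.0 (shut) to 1.0 (fully open); "grasp_force": force on a finger pad.
Only numpy, scipy, OpenCV 4.12 (cv2) and the standard library are available. Lean on these libraries where they do the work, as an engineer would, in place of code of your own. Each camera call takes 0.05 s, during which the arm holds its last target. There are 200 camera calls.

TASK

Press the blue spring bar down with the fingertips and, keeping it down, push the white tray along its runner past the orange tooth until it is fully home against the grey end stop; then let the bar go so that the tooth springs up inside the tray's window and locks it. Only press and push: do not lift or tip the tray, keep the little dish standing in it, and leave everything else where it stands.

Things in the scene. Friction and masses are not known exactly. Their poses are not given: they have to be found in the camera images.
- runner: Fixed aluminium runner 130 wide, its x -80 to +210; origin on the table, on its centre line; +x = way the tray is pushed, z up. Open on top and at the rear (-x). Two rails (top 30 mm above the table) with a 64 wide groove between for the bar; lips over the rails (top 43.5 mm) hold the tray down, 76 wide opening between them. Grey end stop: face at x +195, top 52 mm.
- bar: Blue spring bar in the runner's groove; its frame equals the runner's when up; sinks straight down, level wherever pressed. Strip: x -75 to +169, 50 wide, flat top 27 mm above the table when up. Travel 14 mm; the tray passes from 10 mm down. Spring 2.5 N at first, 5.5 N fully down, rises when let go. A fingertip can press the strip behind the tray and slide along it, pushing the tray.
- tooth (a point): Centre of the top of the orange tooth on the bar's far end: 14 long (runner x +155 to +169), 44 wide, top 39 mm above the table when up, so it blocks the tray's front edge (tray underside at 30 mm).
- tray: White tray, 0.3 to 0.6 kg, loose on the rails under the lips. Origin: centre of its underside; x as the runner's. Plate 135 x 94 x 6; tub on its rear part (x -67.5 to +17.5, 70 wide, rim 28 mm above the underside); window x +17.5 to +45.5, 50 wide; front edge bar 22 long. Starts 10 to 40 mm short of the tooth (origin at runner x +47 to +78); home at x +127.5; the tooth can rise from 4 mm before home.
- tray_rear (a point): Middle of the tray's flat rear wall (tray x -67.5, 17 mm above its underside): where to push. The wall is 70 wide and spans 30 to 58 mm above the table.
- dish: Little terracotta-coloured dish standing loose in the tray's tub, 54 mm across, 24 mm tall, below the rim. Origin: centre of its underside. Stays upright in the tub.
- mug: Bystander, not to be moved: brown mug, 72 mm across, 85 mm tall, handle on its +y side. Origin at its underside, 110 mm or more from the runner's centre line.
- cup: Bystander, not to be moved: white cup, 68 mm across, 80 mm tall. Origin at its underside, 110 mm or more from the runner's centre line.
- jar: Bystander, not to be moved: orange jar with grey cap, 66 mm across, 85 mm tall. Origin at its underside, 110 mm or more from the runner's centre line.
- soap: Bystander, not to be moved: green soap bottle with white cap, 60 mm across, 170 mm tall. Origin at its underside, 110 mm or more from the runner's centre line.
- spoon: Bystander, not to be moved: spoon lying flat along its x axis. Origin at its underside, 110 mm or more from the runner's centre line.
- lid_disc: Bystander, not to be moved: grey lid lying flat, 72 mm across, 18 mm tall. Origin at its underside, 110 mm or more from the runner's centre line.
There are look-alikes about, which are no part of the job. Several things have the shape of the tray; the one meant has the colours described above.

How it is judged:
On the way, in this order (a step that is already met when the one before it is completed fails the run):
1. the fingers hold the bar down while the tray is still short of the tooth (contact force between the fingers and bar above 0.5 N and z of bar in the frame of runner below -0.0085 m and x of tray in the frame of runner below 0.09 m), for 0.1 s.
2. the fingers still hold the bar down as the tray's front edge slides over the tooth (contact force between the fingers and bar above 0.5 N and z of bar in the frame of runner below -0.0085 m and x of tray in the frame of runner above 0.092 m), for 0.04 s.
At the end, for the whole second after the job is handed in: The tray stands within 4 mm of the end stop and at rest, the bar is up again (within 3 mm of its top position) with the tooth in the tray's window, and the dish stands upright in the tub (x of tray in the frame of runner between 0.1235 and 0.1305 m and z of bar in the frame of runner above -0.003 m and linear speed of tray below 0.02 m/s and horizontal distance between dish and tray below 0.042 m and angle between dish's own z axis and vertical below 0.3 rad and z of dish in the frame of tray below 0.015 m); the robot touches nothing.
It fails at once if the tray is lifted or tipped (height (world z) of tray above 0.042 m or angle between tray's own z axis and vertical above 0.12 rad).
It fails at once if the dish is lifted or tipped over (z of dish in the frame of tray above 0.03 m or angle between dish's own z axis and vertical above 0.6 rad).
It fails at once if a bystander is moved more than 20 mm (distance of any of mug, cup, jar, soap, spoon, lid_disc from where it was at the start of the episode above 0.02 m).
It also fails if it takes over 40 s, if anything falls off the work surface, if the arm or the gripper's body presses on something with over 40 N, if the wrist force passes 120 N, or if a joint passes its speed limit or range.

## Working session

There is one attempt and no reset: what is moved stays moved. The work goes in short steps, Python scripts to look and compute and a tool call to move; the robot and the scene stay as the last step left them, time stands still between calls to the robot, and variables do not carry over. Pictures are saved under pics/ and viewed, at most 10 in all, crops included, and the job is handed in when it is done.

Besides the shell and the picture viewer there is one more tool, called after "Call:" as name(argument=value, ...) on one line, values as JSON. move_arm: Moves the arm, as the interface text tells. Scaled input: -1 to 1 covers 500 mm each way for a shift and 30 degrees each way for a turn. Its arguments: {"type":"object","properties":{"steps":{"type":"array"},"force":{"type":"number"}},"required":["steps"]}

```bash
mkdir -p pics
python3 - <<'E'
from bench import arm
import cv2,pickle
o=arm.get_obs();print(o['time'],o['ee_pos'],o['tool_rot'],o['gripper_width'])
d={}
for n in('scene','top'):
    c=arm.capture(n);d[n]=c;cv2.imwrite(f'pics/{n}0.png',c['frame'][:,:,::-1]);print(n,c['fx'],c['cx'],c['cy'],c['T'].round(3).tolist())
pickle.dump(d,open('c0.pkl','wb'))
E
```

```text
0.0 [ 0.27251967 -0.56175819  0.23790616] [-3.13977276e+00  1.61877383e-04  4.51852544e-01] 1.0051971421560317
scene 474.80337238372664 316.93061731815357 191.4750353752741 [[-0.495, 0.601, -0.628, 1.289], [0.869, 0.338, -0.362, 0.472], [-0.005, -0.725, -0.689, 0.876], [0.0, 0.0, 0.0, 1.0]]
top 385.1443166134548 322.8165636091008 199.06148916472975 [[0.01, -0.997, 0.07, 0.463], [-1.0, -0.009, 0.018, 0.046], [-0.018, -0.071, -0.997, 1.052], [0.0, 0.0, 0.0, 1.0]]
```

View pics/scene0.png

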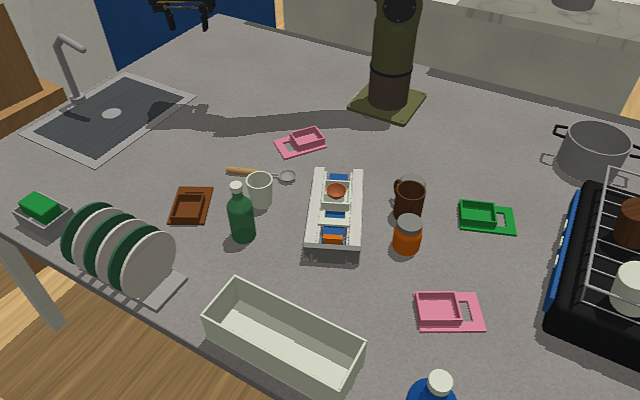

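View pics/top0.png

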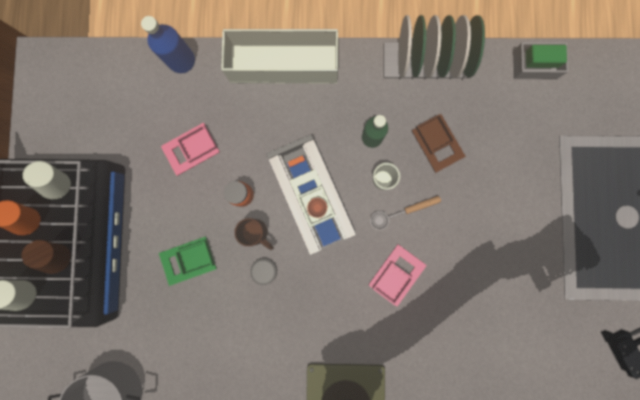

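The scene view shows the runner at about (335,215), with the orange tooth at its near end (332,239) and the tray with the dish at (337,190). In the top view the runner spans about (270–355, 135–250). The tooth is at (296,160), the dish at (317,207) and the free blue strip at (327,233). The mug, jar and soap stand beside it.

```bash
cat > h.py <<'E'
import numpy as np,cv2
def ray(c,uv,z):
    T=c['T'];d=T[:3,:3]@np.array([(uv[0]-c['cx'])/c['fx'],(uv[1]-c['cy'])/c['fy'],1]);o=T[:3,3]
    return o+d*(z-o[2])/d[2]
def blobs(c,lo,hi,roi,amin=15):
    x0,y0,x1,y1=roi
    h=cv2.cvtColor(c['frame'],cv2.COLOR_RGB2HSV);m=cv2.inRange(h,lo,hi)
    k=np.zeros_like(m);k[y0:y1,x0:x1]=m[y0:y1,x0:x1]
    cs,_=cv2.findContours(k,cv2.RETR_EXTERNAL,cv2.CHAIN_APPROX_NONE)
    return [q for q in cs if cv2.contourArea(q)>amin]
E
python3 - <<'E'
import pickle,numpy as np,cv2
from h import *
d=pickle.load(open('c0.pkl','rb'))
rois={'top':(265,135,360,255),'scene':(295,165,370,265)}
for n,c in d.items():
    for nm,lo,hi,z in(('blue',(100,90,40),(125,255,255),.027),('orange',(3,120,90),(20,255,255),.039)):
        for q in blobs(c,lo,hi,rois[n]):
            r=cv2.minAreaRect(q)
            P=np.array([ray(c,p,z)[:2] for p in cv2.boxPoints(r)])
            W=np.array([ray(c,p[0],z)[:2] for p in q],np.float32);w=cv2.minAreaRect(W*1000)
            print(n,nm,np.round(r[0],1),cv2.contourArea(q),'world c',np.round(w[0],1),'size',np.round(w[1],1),'ang',round(w[2],1))
c=d['top']
x=c['frame'][125:260,255:365,::-1]
y=d['scene']['frame'][155:270,290:380,::-1]
cv2.imwrite('pics/crop.png',np.hstack([cv2.resize(x,(440,540),interpolation=2),cv2.resize(y,(352,540),interpolation=2)]))
E
```

```text
scene blue [332.8 234.7] 143.0 world c [626.2 131.9] size [55.7 50.7] ang 23.8
scene blue [334.5 214. ] 97.5 world c [564.3 103.8] size [20.5 47.2] ang 29.4
scene blue [338.1 176.5] 92.0 world c [436.9  46.4] size [24.9 48.8] ang 24.0
scene orange [332.4 238.9] 140.0 world c [647.3 142. ] size [28.5 41.4] ang 23.2
scene orange [335.5 189.5] 209.0 world c [496.2  70.2] size [48.7 49.3] ang 29.3
top blue [327.3 232. ] 320.5 world c [448.1  51.8] size [54.5 45.3] ang 23.9
top blue [307.2 186.4] 69.0 world c [569.  106.7] size [15.3 40.8] ang 24.6
top blue [299.6 168.8] 125.0 world c [616.2 127.7] size [23.7 44.7] ang 24.6
top orange [317.1 206.3] 58.0 world c [515.3  79.1] size [22.4 24.7] ang 64.1
top orange [295.8 160.6] 56.5 world c [636.4 137.1] size [13.1 40.5] ang 23.9
```

View pics/crop.png

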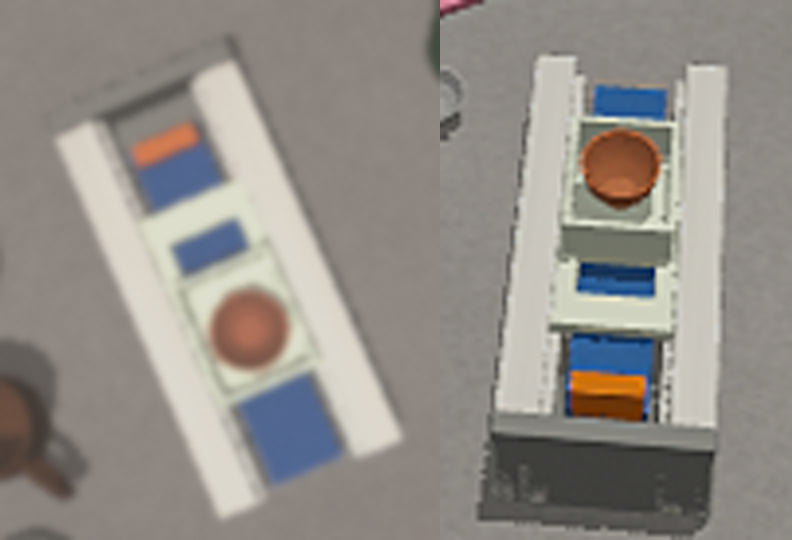

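The crop agrees with the numbers: the strip is free behind the tray, and the tooth is at the far end. The runner axis is at about 24.4° with its origin near (0.489, 0.070), and the tray is at about x = +50. I'll press at runner x = -45 with the fingers shut and tool y along the runner, so the gripper body clears the mug and jar.

Call:
move_arm(steps=[[0.053,-0.06,0,0,1],[0.053,-0.06,0,0,1],[0.053,-0.06,0,0,1],[0.053,-0.06,0,0,1],[0.053,-0.06,0,0,1],[0.053,-0.06,0,0,1],[0.053,-0.06,0,0,1],[0.053,-0.06,0,0,1]], force=20)

```text
time: 0.9
ee_pos: [0.3589, -0.2522, 0.2386]
tool_rot: [-3.141, 0.0, 0.452]
ft_force: [0.6, -1.3, 0.5]
gripper_width: 0.298
grasp_force: 0.0
```

Call:
move_arm(steps=[[0.053,-0.06,0,0,1],[0.053,-0.06,0,0,1],[0.053,-0.06,0,0,1],[0.053,-0.06,0,0,1],[0.053,-0.06,0,0,1],[0.053,-0.06,0,0,1],[0.053,-0.06,0,0,1],[0.053,-0.06,0,0,1]])

```text
time: 1.7
ee_pos: [0.4448, 0.0562, 0.2386]
tool_rot: [3.141, 0.0, 0.452]
ft_force: [0.3, 0.1, 0.6]
gripper_width: 0.0
grasp_force: 0.0
```

Call:
move_arm(steps=[[0,0,0.02,-0.268,1],[0,0,0.02,-0.268,1],[0,0,0.02,-0.268,1],[0,0,0.02,-0.268,1],[0,0,0.02,-0.268,1],[0,0,0.02,-0.268,1],[0,0,0.02,-0.268,1],[0,0,0.02,-0.268,1]])

```text
time: 2.5
ee_pos: [0.4447, 0.0546, 0.1582]
tool_rot: [-3.141, -0.0, 1.58]
ft_force: [-0.7, 0.3, 0.1]
gripper_width: 0.008
grasp_force: 0.0
```

Call:
move_arm(steps=[[0,0,0,-0.268,1],[0,0,0,-0.268,1],[0,0,0,-0.268,1],[0,0,0,0,1],[0,0,0,0,1],[0,0,0,0,1],[0,0,0,0,1],[0,0,0,0,1]])

```text
time: 3.3
ee_pos: [0.4448, 0.0547, 0.1588]
tool_rot: [3.142, 0.0, 1.995]
ft_force: [-0.2, 0.7, 0.2]
gripper_width: 0.008
grasp_force: 0.0
```

Call:
move_arm(steps=[[-0.008,0.003,0.03,0,1],[0,0,0.04,0,1],[0,0,0.04,0,1],[0,0,0.04,0,1],[0,0,0.04,0,1],[0,0,0.03,0,1],[0,0,0.015,0,1],[0,0,0,0,1]])

```text
time: 4.1
ee_pos: [0.4475, 0.0519, 0.0404]
tool_rot: [-3.14, 0.0, 1.996]
ft_force: [-0.1, -0.4, -0.2]
gripper_width: 0.005
grasp_force: 0.0
```

Run:
```python
from bench import arm
import cv2
o=arm.get_obs();print(o['ee_pos'],o['ft_force'])
c=arm.capture('scene')['frame'][130:280,270:400,::-1];cv2.imwrite('pics/a1.png',cv2.resize(c,None,fx=4,fy=4,interpolation=2))
```

```text
[0.4474503  0.05187239 0.04037224] [-0.06965169 -0.39330762 -0.19502088]
```

View pics/a1.png

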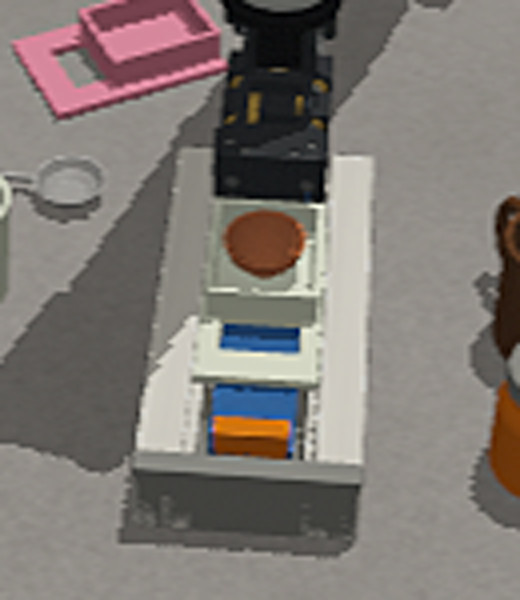

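The crop shows the gripper (265,130 in the crop) centred on the runner behind the tray. The tray is untouched and the tooth at (252,435) is up. Next I press down.

Call:
move_arm(steps=[[0,0,0.016,0,1],[0,0,0.012,0,1],[0,0,0.01,0,1],[0,0,0.008,0,1],[0,0,0.006,0,1],[0,0,0,0,1],[0,0,0,0,1],[0,0,0,0,1]])

```text
time: 4.95
ee_pos: [0.4484, 0.0518, 0.0161]
tool_rot: [3.14, 0.0, 1.995]
ft_force: [0.5, 0.5, 4.3]
gripper_width: 0.004
grasp_force: 2.4
```

Call:
move_arm(steps=[[0,0,0.004,0,1],[0,0.006,0,0,1],[0,0.01,0,0,1],[0,0.012,0,0,1],[0,0.012,0,0,1],[0,0.012,0,0,1],[0,0.012,0,0,1],[0,0.012,0,0,1]])

```text
time: 5.75
ee_pos: [0.4753, 0.0627, 0.0136]
tool_rot: [-3.127, 0.003, 1.994]
ft_force: [-13.6, -5.2, 15.0]
gripper_width: 0.004
grasp_force: 8.4
```

Run:
```python
from bench import arm
import cv2
o=arm.get_obs();print(o['ee_pos'],o['ft_force'])
c=arm.capture('scene')['frame'][130:280,270:400,::-1];cv2.imwrite('pics/a2.png',cv2.resize(c,None,fx=4,fy=4,interpolation=2))
```

```text
[0.4752982  0.0626597  0.01361195] [-13.64078803  -5.19681887  14.96317951]
```

View pics/a2.png

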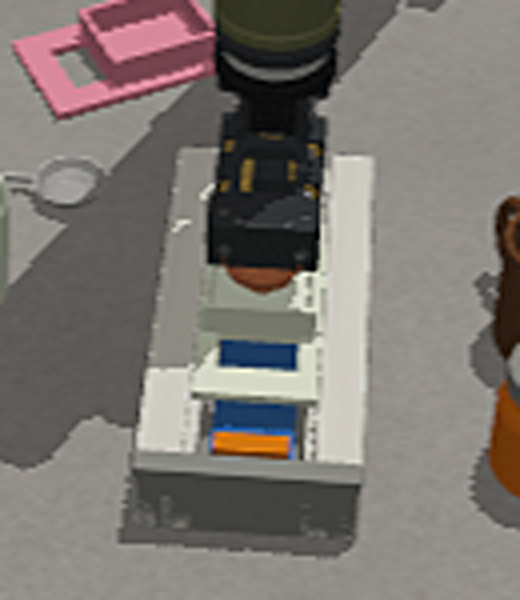

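The crop shows the tray moved with the gripper; its front edge at row 385 is still short of the tooth at row 440. The tooth is sunk. At 15 N the press has bottomed out, so I'll ease it slightly and carry on.

Call:
move_arm(steps=[[0,0,-0.003,0,1],[0,0.004,0,0,1],[0,0.008,0,0,1],[0,0.008,0,0,1],[0,0,0,0,1],[0,0,0,0,1],[0,0,0,0,1],[0,0,0,0,1]])

```text
time: 6.6
ee_pos: [0.4872, 0.0683, 0.0148]
tool_rot: [-3.132, 0.002, 1.994]
ft_force: [-8.0, -3.4, 5.9]
gripper_width: 0.005
grasp_force: 4.7
```

Call:
move_arm(steps=[[0,0.006,0,0,1],[0,0.008,0,0,1],[0,0.008,0,0,1],[0,0.008,0,0,1],[0,0.008,0,0,1],[0,0.008,0,0,1],[0,0,0,0,1],[0,0,0,0,1]])

```text
time: 7.4
ee_pos: [0.5076, 0.0774, 0.0148]
tool_rot: [-3.131, 0.003, 1.994]
ft_force: [-9.0, -3.5, 9.7]
gripper_width: 0.006
grasp_force: 5.5
```

Call:
move_arm(steps=[[0,0.006,0,0,1],[0,0.008,0,0,1],[0,0.008,0,0,1],[0,0.008,0,0,1],[0,0.006,0,0,1],[0,0.004,0,0,1],[0,0,0,0,1],[0,0,0,0,1]])

```text
time: 8.2
ee_pos: [0.5251, 0.0853, 0.0148]
tool_rot: [-3.13, 0.003, 1.994]
ft_force: [-11.0, -4.8, 12.0]
gripper_width: 0.004
grasp_force: 6.5
```

Call:
move_arm(steps=[[0,0.004,0,0,1],[0,0.004,0,0,1],[0,0.004,0,0,1],[0,0,0,0,1],[0,0,0,0,1],[0,0,0,0,1],[0,0,0,0,1],[0,0,0,0,1]])

```text
time: 9.0
ee_pos: [0.5298, 0.0875, 0.0148]
tool_rot: [-3.128, 0.003, 1.995]
ft_force: [-12.5, -5.8, 13.8]
gripper_width: 0.008
grasp_force: 8.8
```

Call:
move_arm(steps=[[0,0.004,0,0,1],[0,0.004,0,0,1],[0,0.004,0,0,1],[0,0,0,0,1],[0,0,0,0,1],[0,0,0,0,1],[0,0,0,0,1],[0,0,0,0,1]])

```text
time: 9.8
ee_pos: [0.5297, 0.0872, 0.0149]
tool_rot: [-3.117, 0.005, 1.995]
ft_force: [-24.6, -9.9, 26.2]
gripper_width: 0.004
grasp_force: 18.6
```

Run:
```python
from bench import arm
import cv2
c=arm.capture('scene')['frame'][130:280,270:400,::-1];cv2.imwrite('pics/a3.png',cv2.resize(c,None,fx=4,fy=4,interpolation=2))
```

```text
(no output)
```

View pics/a3.png

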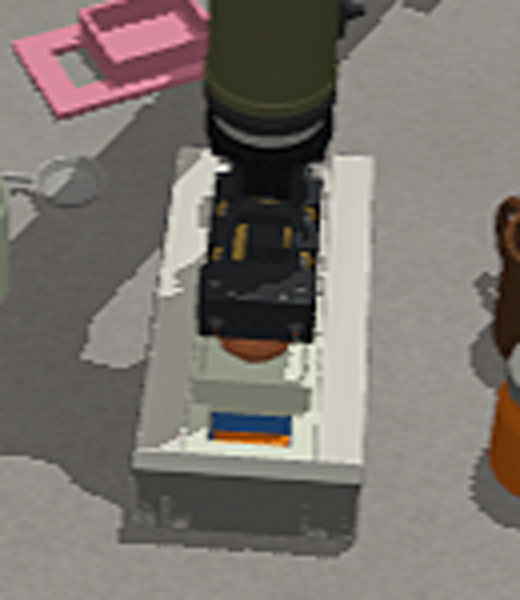

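The crop shows the tray up against the end stop, with the orange tooth at (250,438) inside the window. The TCP stopped moving while the push force doubled, so the tray is home. I'll back off the wall first, then lift.

Call:
move_arm(steps=[[0,-0.01,0,0,1],[0,-0.01,0,0,1],[0,-0.01,0,0,1],[0,-0.008,0,0,1],[0,0,-0.01,0,1],[0,0,-0.01,0,1],[0,0,-0.02,0,1],[0,0,-0.04,0,1]])

```text
time: 10.65
ee_pos: [0.522, 0.0854, 0.0545]
tool_rot: [-3.136, -0.0, 1.996]
ft_force: [-0.8, -0.2, 1.1]
gripper_width: 0.002
grasp_force: 0.0
```

Call:
move_arm(steps=[[0,0,-0.06,0,1],[0,0,-0.06,0,1],[0,0,-0.06,0,1],[0,-0.04,-0.06,0,1],[0,-0.04,-0.04,0,1],[0,-0.04,0,0,1],[0,0,0,0,1],[0,0,0,0,1]])

```text
time: 11.45
ee_pos: [0.4691, 0.0612, 0.1949]
tool_rot: [-3.14, -0.0, 1.995]
ft_force: [0.1, 0.4, 0.3]
gripper_width: 0.005
grasp_force: 0.0
```

Run:
```python
from bench import arm
import cv2
o=arm.get_obs();print(o['ee_pos'],o['ft_force'])
c=arm.capture('scene')['frame'][130:280,270:400,::-1];cv2.imwrite('pics/a4.png',cv2.resize(c,None,fx=4,fy=4,interpolation=2))
```

```text
[0.46907471 0.06120528 0.19493312] [0.13956247 0.39742012 0.33995451]
```

View pics/a4.png

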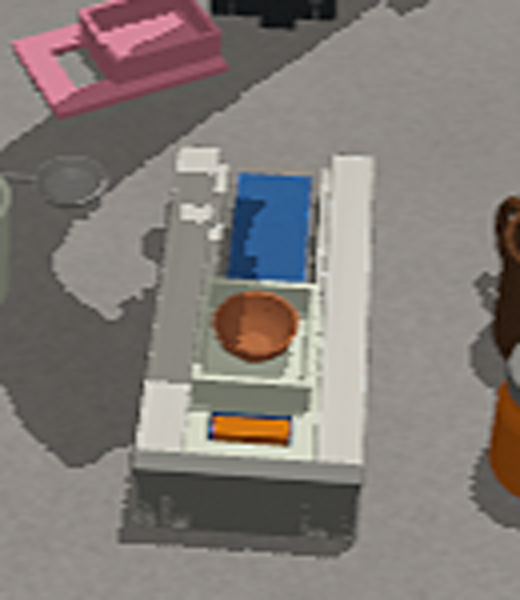

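The crop shows the tooth at (250,428) standing up in the window, the tray against the end stop, the dish upright and the gripper clear.

```bash
python3 -c "
from bench import arm
print(arm.hand_in())"
```

```text
the job is handed in; nothing more can be done
None
```

I pushed the tray home against the end stop with the bar held down, then let the bar go. The last picture shows the tooth up in the window, the dish upright and the gripper clear; the job is handed in, but no verdict was returned.

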